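# Stir the chestnuts and light the hob

## Robot

A 7-joint arm with a two-finger parallel gripper is mounted at the origin on the work surface. World frame = base frame: x ahead of the robot, y to its left, z up, the work surface at z = 0. Lengths are in mm, angles in rad, forces in N, time in s.
With the tool pointing down it reaches from about 425 to 825 mm from the base axis. Payload 3.6 kg.
Tool frame: the origin (TCP) lies midway between the tips of the shut fingers; the grasp point (between the pads) lies 19 mm behind it; z points along the fingers, y is the line along which they close (so a half turn about z gives the same grasp; the last joint's range is limited). The gripper opens to 93 mm and grips with 3 to 60 N. Pads are 15 mm wide; open, the fingers measure 128 mm over their backs; the gripper's body (75 mm by 188 mm) begins 65 mm behind the grasp point.
Start: joints at [1.117, 0.615, -0.013, 1.423, 0.008, 1.103, -0.04], TCP at [269.081, -591.656, 218.64] pointing down, gripper open.
Joint ranges: [-3.12, 3.12], [-0.3, 2.06], [-1.34, 1.32], [0.26, 2.42], [-1.36, 4.5], [0.01, 1.98], [-2.84, 2.84]. Speed limits (rad/s): [2.79, 2.79, 3.14, 3.14, 3.14, 3.14, 3.14].

## Interface

Orientations are given as a 3x3 rotation matrix whose columns are the frame's x, y, z axes.
In Python, from station import r, cams, spotter gives the robot as it stands.
- The arm moves only by the tool jog_arm, never from a script. Its argument "increments" is a list of rows, each an object of numbers: "ax", "ay", "az": the turn, a rotation vector about the tool's x, y, z in degrees; "tx", "ty", "tz": the shift along the tool's x, y, z in mm; "gripper": the finger opening in mm, from 0 to 93. A call has 1 to 20 rows; each row shifts and turns the commanded pose from where the row before left it, along the tool's axes as they then stand; what a row does not reach is not made up. A row lasts 1/8 s, in which the tool goes at most 62.5 mm and 10.7 degrees, less where a joint would pass 70% of its speed; a pose out of reach is approached as far as the arm can. A call is refused whole if a number of a shift passes 62.5 or a number of a turn 10.7, either way. A call with a gripper value outside its range is refused whole. The fingers move at their own pace and stop on an object; "grip_force" is the grip in N (left out, the last holds). Time passes only in rows, so rows that do not move let the fingers close. It gives the time, the measured TCP pose, the force, the opening and the grip force at its end, in the units of the state.
- r.read_state(): the state, without advancing time (a new reading comes with each control period).
- cams.camera(name): name is "side" or "top" or "wrist"; returns a dict with "image" (420x560x3 uint8, blue, green, red), "range_z" (420x560 float32, mm along the optical axis (not along the pixel's ray), 0 where there is no reading), "fov_y" (degrees; the focal length in pixels is half the picture's height over the tangent of half this angle, whatever the lens; pixels are square), "cx", "cy" (the principal point, pixels), "extrinsics" (4x4, takes a point from camera to world coordinates). Camera axes: x right, y up, looking along -z (the intrinsics and any distortion apply to the point x, -y, -z); pixel columns grow to the right and rows downward; lengths in mm; the calibration is good to about 2 mm. A picture is of the moment at which its call begins.
- r.close_job(): hands the job in; it is judged then, once.
Trained networks look in the newest picture that a camera, given by its name, has taken for a name from the list of things; names that differ only in an ending like _2 or _b are one class to them, and where a whole thing is asked for, a point or a joint stands for the part that bears it (a point fixed in the world has none). Each returns a list of dicts, best first, with "confidence" (0 to 1); they miss things now and then, are a little off and sometimes report something else, mostly with a low value. They report only what shows in the picture. A call takes as long as a camera call.
- spotter.boxes_of(camera, target): "point" ([column, row] in pixels, amid what is visible of it).
- spotter.outline_of(camera, target): "mask" (420x560 bool, what is visible of it) and "point" ([column, row] in pixels, amid what is visible of it).
- spotter.pinpoint(camera, target): "point" ([column, row] in pixels: a listed point, or the origin of a listed thing).
The state is a dict: "clock": time; "joint_pos": joint angles; "joint_velocities": joint speeds; "joint_torque": joint torques, N m; "ee_pos": TCP position; "tool_rot": TCP orientation; "contact_force": force on the tool from outside, world axes, zero at the start; "torque": the same for the moment, N m; "finger_gap": opening from 0.0 (shut) to 1.0 (fully open); "gripper_force": force on a finger pad.
Only numpy, scipy, OpenCV 4.12 (cv2) and the standard library are available. Lean on these libraries where they do the work, as an engineer would, in place of code of your own. Each camera call takes 0.05 s, during which the arm holds its last target. There are 200 camera calls.

## Task

Take the wooden stirring stick out of its crock, stir the chestnuts in the pan with its foot right down among them, in at least two wide rounds that shift most of them and spill none, and stand the stick back in the crock and let go of it. Then light the burner: grip the hob's spring-return dial, turn it clockwise (seen from above) past the first two clicks to the third, and hold it there against its spring; finish while still gripping and holding the dial, never letting go. Leave the jar, mug and pepper mill alone.

Things in the scene. Friction and masses are not known exactly. Their poses are not given: they have to be found in the camera images.
- spurtle_grip (a point): centre of the grip of a loose wooden stirring stick (spurtle), 180 mm long, 60 g, standing upright in the crock at the start. The grip is its top part: square, 18 x 18 mm, 65 mm tall, this point at its middle, 147.5 mm above the foot's underside; flat sides face the point's x and y, z runs up the stick. Below it a 16 mm round shaft and a 22 mm round flat foot (30 mm tall)
- spurtle_tip (a point): centre of the underside of the stick's foot, 147.5 mm below the grip point along the stick; z up the stick
- crock_floor (a point): centre of the inner floor (6 mm above the worktop) of a small white stoneware crock fixed to the worktop: outer diameter 64 mm, inner diameter 54 mm, rim 66 mm above the worktop
- pan: round dark steel frying pan standing fast on the hob's supports; origin at the centre of its underside, which is 35 mm above the worktop. Inner floor 5 mm above the origin, inner radius 82 mm at the floor and 96 mm at the rim, rim 45 mm above the origin (80 mm above the worktop). x away from the robot at yaw 0; the handle leaves along -y, to 250 mm from the centre, up to 65 mm above the origin
- dial (a joint): angle of the hob's dial in rad: 0 at rest (off), growing clockwise seen from above. Clicks at about 0.4, 0.8 and 1.2, a firm stop at 1.25. The spring turns it back to 0 from anywhere when let go: about 0.06 N m at rest rising to 0.12 N m at the third click, with up to about 0.05 N m more to get over each click
- dial_grip (a point): middle of the dial's upright steel finger bar, on its vertical axis, 35.5 mm above the worktop; turns with the dial. Bar 46 mm long along the point's x, 13 mm thick along y, 38 mm tall, its top 16 mm above this point. Below it a flat black disc, 46 mm across, top 22 mm below this point. It stands near the left end of the hob's steel plate (260 x 440 x 8 mm), 120 mm left of the plate's centre
- chestnut0: one of six loose chestnuts in the pan: brown, squat, 25 mm across, 18 mm tall, 12 g, origin at the centre of its underside
- chestnut1: one of six loose chestnuts in the pan: brown, squat, 25 mm across, 18 mm tall, 12 g, origin at the centre of its underside
- chestnut2: one of six loose chestnuts in the pan: brown, squat, 25 mm across, 18 mm tall, 12 g, origin at the centre of its underside
- chestnut3: one of six loose chestnuts in the pan: brown, squat, 25 mm across, 18 mm tall, 12 g, origin at the centre of its underside
- chestnut4: one of six loose chestnuts in the pan: brown, squat, 25 mm across, 18 mm tall, 12 g, origin at the centre of its underside
- chestnut5: one of six loose chestnuts in the pan: brown, squat, 25 mm across, 18 mm tall, 12 g, origin at the centre of its underside
- spice_jar: bystander: amber glass jar, 48 mm across, 100 mm tall, origin at the centre of its underside
- mug: bystander: blue mug, 80 mm across, 90 mm tall, origin at the centre of its underside
- pepper_mill: bystander: wooden pepper mill, 56 mm across, 130 mm tall, origin at the centre of its underside

How it is judged:
By the outcome, as a careful person would: the job done as asked, in the order asked, and still so for the second after the job is handed in, while the arm keeps its last pose, push and grip.
It also fails if it takes over 72 s, if anything falls off the work surface, if the arm or the gripper's body presses on something with over 40 N, if the wrist force passes 120 N, or if a joint passes its speed limit or range.

## Working session

There is one attempt and no reset: what is moved stays moved. The work goes in short steps, Python scripts to look and compute and a tool call to move; the robot and the scene stay as the last step left them, time stands still between calls to the robot, and variables do not carry over. Pictures are saved under pics/ and viewed, at most 10 in all, crops included, and the job is handed in when it is done.

Besides the shell and the picture viewer there is one more tool, called after "Emit:" as name(argument=value, ...) on one line, values as JSON. jog_arm: Moves the arm, as the interface text tells. Its arguments: {"type":"object","properties":{"increments":{"type":"array","items":{"type":"object","properties":{"ax":{"type":"number"},"ay":{"type":"number"},"az":{"type":"number"},"tx":{"type":"number"},"ty":{"type":"number"},"tz":{"type":"number"},"gripper":{"type":"number"}}}},"grip_force":{"type":"number"}},"required":["increments"]}

```bash
ls; mkdir -p pics
cat > h.py <<'E'
import numpy as np, cv2
from station import r, cams, spotter
def shot(n):
    return cams.camera(n)
def ray(c,p):
    H=c["image"].shape[0]; f=H/2/np.tan(np.radians(c["fov_y"])/2)
    return np.array([(p[0]-c["cx"])/f,-(p[1]-c["cy"])/f,-1.0])
def at_depth(c,p,win=2):
    u,v=int(round(p[0])),int(round(p[1])); w=c["range_z"][max(v-win,0):v+win+1,max(u-win,0):u+win+1]; w=w[w>0]
    if not len(w): return None
    E=c["extrinsics"]; return E[:3,:3]@(ray(c,p)*np.median(w))+E[:3,3]
def at_z(c,p,z):
    E=c["extrinsics"]; d=E[:3,:3]@ray(c,p); o=E[:3,3]; return o+d*(z-o[2])/d[2]
E
python3 - <<'E'
from h import *
np.set_printoptions(precision=1,suppress=True)
s=r.read_state(); print(s)
for n in ["top","side","wrist"]:
    c=shot(n); cv2.imwrite(f"pics/{n}0.png",c["image"]); print(n,c["fov_y"],c["cx"],c["cy"],[k for k in c]); print(c["extrinsics"])
    for t in ["spurtle_grip","spurtle_tip","crock_floor","pan","dial_grip","dial","chestnut0","spice_jar","mug","pepper_mill"]:
        for d in spotter.pinpoint(n,t)[:7 if t=="chestnut0" else 2]:
            p=d["point"]; print(t,round(d["confidence"],2),np.array(p),at_depth(c,p))
E
```

```text
pics
{'clock': 0.0, 'joint_pos': array([ 1.1,  0.6, -0. ,  1.4,  0. ,  1.1, -0. ]), 'joint_velocities': array([0., 0., 0., 0., 0., 0., 0.]), 'joint_torque': array([ -0. , -45.9,   0.2, -16.6,  -0.1,   0. ,   0. ]), 'ee_pos': array([ 268.7, -591. ,  217.5]), 'tool_rot': array([[ 0.9,  0.4, -0. ],
       [ 0.4, -0.9,  0. ],
       [-0. , -0. , -1. ]]), 'contact_force': array([0.1, 0.4, 0.1]), 'torque': array([-0.,  0.,  0.]), 'gripper_force': 0.0, 'finger_gap': 1.003328671871919}
top 49.64174789716795 280.05164193193957 212.98986685723503 ['image', 'range_z', 'fov_y', 'cx', 'cy', 'extrinsics']
[[  -0.     1.    -0.2  443.8]
 [  -1.    -0.    -0.    81.3]
 [  -0.     0.2    1.  1053.9]
 [   0.     0.     0.     1. ]]
spurtle_grip 0.65 [152.3 274.8] [463.1 330.8 184.7]
spurtle_tip 0.53 [170.1 277.6] [459.3 333.9  35.5]
crock_floor 0.97 [171.1 273.7] [467.6 328.5  48.7]
pan 0.66 [402.5 258.3] [ 490.6 -183.7   39.3]
pan 0.36 [421.5 247.9] [ 511.9 -223.3   52.6]
dial_grip 0.62 [307.7 253. ] [506.3  27.   50.3]
dial_grip 0.62 [153.3 275.3] [462.1 329.  184.3]Traceback (most recent call last):
  File "<stdin>", line 7, in <module>
ValueError: it knows: chestnut, crock_floor, dial_grip, mug, pan, pepper_mill, spice_jar, spurtle_grip, spurtle_tip
```

View pictures.

Run:
```python
from h import *
np.set_printoptions(precision=1,suppress=True)
for n in ["top","side"]:
    c=shot(n); cv2.imwrite(f"pics/{n}0.png",c["image"]); print(n,c["extrinsics"][:3,3])
    for t in ["spurtle_grip","spurtle_tip","crock_floor","pan","dial_grip","chestnut","spice_jar","mug","pepper_mill"]:
        for d in spotter.pinpoint(n,t)[:8 if t=="chestnut" else 2]:
            p=d["point"]; print(t,round(d["confidence"],2),np.array(p),at_depth(c,p))
```

```text
top [ 443.8   81.3 1053.9]
spurtle_tip 0.85 [171.8 276.4] [461.8 329.4  38.4]
crock_floor 0.64 [171.5 273.4] [468.5 330.2  38.3]
pan 0.67 [404.  257.9] [ 491.5 -187.2   38.7]
dial_grip 0.59 [310.8 249.2] [514.5  19.9  50.7]
dial_grip 0.56 [420.3 247.7] [ 512.6 -221.7   49.3]
chestnut 0.45 [407.2 278.5] [ 446.  -186.9   55.5]
chestnut 0.45 [420.7 244.9] [ 518.3 -221.3   54.9]
chestnut 0.43 [424.1 266.8] [ 470.5 -225.9   53.6]
chestnut 0.41 [401.7 232.8] [ 545.8 -180.9   56.5]
chestnut 0.41 [385.  250.4] [ 508.1 -142.7   53.5]
chestnut 0.4 [388.6 271.2] [ 462.5 -147.2   57. ]
spice_jar 0.87 [166.8 184.2] [662.7 334.   76.7]
mug 0.92 [282.2 148. ] [759.5  77.8   9. ]
pepper_mill 0.92 [392.2 146.8] [ 742.1 -171.6   56.1]
side [ 469.2 -645.8  533.2]
spurtle_grip 0.73 [208.7 148.1] [464.4 325.5 159.7]
crock_floor 0.79 [216.5 205.6] [469.1 299.4  25.7]
pan 0.73 [250.7 361.8] [ 494.7 -195.3   40.6]
dial_grip 0.78 [246.2 270.6] [510.2  14.6  40.9]
dial_grip 0.5 [247.9 362.6] [ 490.7 -196.2   40.9]
chestnut 0.77 [215.9 367. ] [ 447.  -201.5   47.5]
chestnut 0.73 [271.8 378.9] [ 518.  -239.3   52. ]
chestnut 0.71 [231.6 386.3] [ 465.6 -242.    53.2]
chestnut 0.64 [280.4 353.1] [ 536.6 -196.7   50.4]
chestnut 0.49 [258.3 331.2] [ 511.5 -151.7   53.1]
chestnut 0.47 [224.1 341.3] [ 460.9 -160.7   51.7]
chestnut 0.46 [245.3 269.4] [508.8  14.4  43.9]
spice_jar 0.39 [208.4 149.5] [463.5 325.7 156.3]
mug 0.71 [367.7 252.4] [750.9  47.2  25.5]
mug 0.42 [249.2 364.8] [ 492.1 -200.2   40.6]
pepper_mill 0.81 [417.7 347.7] [ 742.4 -199.    22.4]
```

View pics/top0.png

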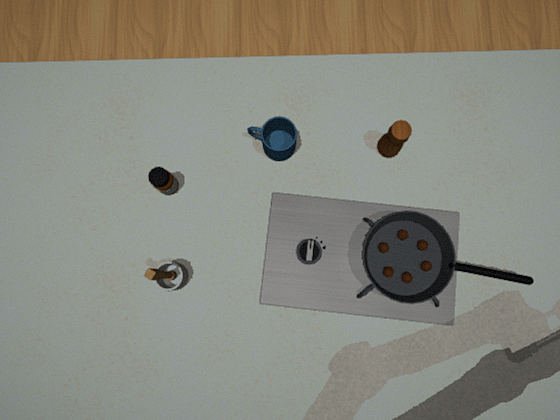

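View pics/side0.png

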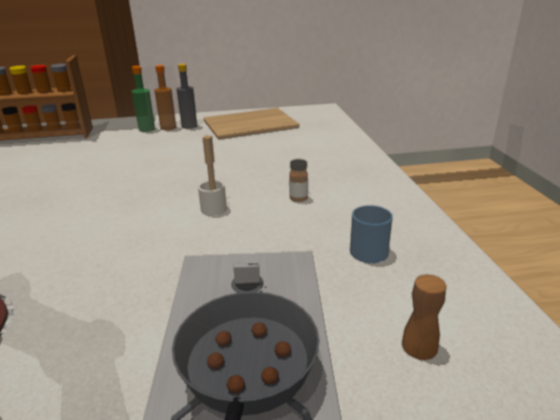

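```bash
cat >> h.py <<'E'
def cloud(c):
    H,W=c["range_z"].shape; f=H/2/np.tan(np.radians(c["fov_y"])/2)
    v,u=np.mgrid[:H,:W]; z=c["range_z"]; P=np.stack([(u-c["cx"])/f*z,-(v-c["cy"])/f*z,-z],-1)
    E=c["extrinsics"]; P=P@E[:3,:3].T+E[:3,3]; P[z<=0]=np.nan; return P
def near(P,x,y,rad,z0,z1):
    Q=P.reshape(-1,3); Q=Q[~np.isnan(Q[:,0])]
    return Q[(np.hypot(Q[:,0]-x,Q[:,1]-y)<rad)&(Q[:,2]>z0)&(Q[:,2]<z1)]
def circ(Q):
    A=np.c_[2*Q[:,:2],np.ones(len(Q))]; s=np.linalg.lstsq(A,(Q[:,:2]**2).sum(1),rcond=None)[0]
    return s[0],s[1],np.sqrt(s[2]+s[0]**2+s[1]**2)
E
python3 - <<'E'
from h import *
np.set_printoptions(precision=1,suppress=True)
for n in ["top","side"]:
    c=shot(n); P=cloud(c); print("==",n)
    print("table z",np.median(near(P,600,200,40,-30,30)[:,2]), "plate z",np.median(near(P,440,20,20,-30,30)[:,2]))
    for z0,z1 in [(75,95),(95,115),(115,135),(135,155),(155,175),(180,195)]:
        Q=near(P,465,330,45,z0,z1); print(z0,len(Q),Q.mean(0) if len(Q) else "")
    Q=near(P,465,330,50,180,195)
    if len(Q)>3: print("top rect",cv2.minAreaRect(Q[:,:2].astype(np.float32)))
    Q=near(P,467,329,45,61,69); print("crock",len(Q),circ(Q),cv2.minEnclosingCircle(Q[:,:2].astype(np.float32)))
    Q=near(P,495,-190,115,75,86); print("pan",len(Q),circ(Q),cv2.minEnclosingCircle(Q[:,:2].astype(np.float32)))
    Q=near(P,510,20,40,45,56); print("dial",len(Q),Q.mean(0),cv2.minAreaRect(Q[:,:2].astype(np.float32)))
E
```

```text
== top
table z -0.1666861096956609 plate z 7.036614268565245
75 19 [465.6 329.   85.9]
95 14 [465.8 329.5 104.7]
115 19 [465.3 328.5 128.4]
135 34 [465.5 328.9 145.7]
155 31 [466.2 328.7 165.4]
180 93 [465.9 334.7 185.3]
top rect ((466.727783203125, 335.3005065917969), (18.657623291015625, 18.092571258544922), 56.33327102661133)
crock 179 (np.float64(464.3448514086312), np.float64(330.26209138744565), np.float64(28.93603144137124)) ((464.0090637207031, 331.0443420410156), 32.166500091552734)
pan 759 (np.float64(493.6413389856456), np.float64(-189.21528067956808), np.float64(97.47906131130601)) ((491.5994873046875, -196.05563354492188), 108.20924377441406)
dial 121 [514.   21.9  50.5] ((514.0755615234375, 21.703773498535156), (13.112000465393066, 45.811161041259766), 82.21694946289062)
== side
table z 0.28233194877577716 plate z 8.401691642171443
75 56 [463.2 328.4  84.8]
95 55 [462.8 328.7 104.9]
115 71 [463.4 328.8 125.6]
135 85 [463.1 328.  144.7]
155 87 [462.7 328.  164.8]
180 47 [463.6 329.6 184.3]
top rect ((462.81988525390625, 332.5903625488281), (18.332042694091797, 19.1751766204834), 59.264400482177734)
crock 161 (np.float64(460.0195821035675), np.float64(326.9363605971753), np.float64(27.6978654882879)) ((460.7493591308594, 328.1463928222656), 34.27498245239258)
pan 1814 (np.float64(490.5476160006109), np.float64(-191.20889448390744), np.float64(97.25436581034079)) ((491.0718994140625, -196.6536865234375), 107.7478256225586)
dial 177 [510.2  17.4  50.3] ((510.0238342285156, 19.781536102294922), (14.44949722290039, 45.13908386230469), 83.80511474609375)
```

Top picture: stick top at (152,274) in crock (171,274), dial at (309,250), pan centre at about (407,256) with six chestnuts in a ring. Side picture agrees; the stick stands upright.

```bash
cat >> h.py <<'E'
import json
def pose():
    s=r.read_state(); R=s["tool_rot"]; return np.r_[s["ee_pos"],np.degrees(np.arctan2(R[1,1],R[0,1]))],s
def plan(wps,start=None):
    """wps: (x,y,z,yaw of tool y deg,rows); tool down. Shifts in tool axes at row start"""
    cur=np.array(start if start is not None else pose()[0],float); rows=[]
    for w in wps:
        a=cur.copy(); b=np.array(w[:4],float)
        for i in range(1,w[4]+1):
            t=a+(b-a)*i/w[4]; d=t-cur; ya=np.radians(cur[3])
            y=np.array([np.cos(ya),np.sin(ya)]); x=np.array([-y[1],y[0]])*-1  # x = y cross z(down)
            x=np.cross([y[0],y[1],0],[0,0,-1])[:2]
            row=dict(tx=round(float(d[:2]@x),1),ty=round(float(d[:2]@y),1),tz=round(float(-d[2]),1),az=round(float(-d[3]),1))
            # accumulate the rounded command
            cur[:2]+=row["tx"]*x+row["ty"]*y; cur[2]-=row["tz"]; cur[3]-=row["az"]
            rows.append({k:v for k,v in row.items() if v})
    for i in range(0,len(rows),20): print(json.dumps(rows[i:i+20]))
    print("end",cur.round(1))
E
python3 - <<'E'
from h import *
s=r.read_state(); print(s["tool_rot"].round(3))
p=pose()[0]; print(p)
plan([(450,-430,300,p[3]+27,6),(560,-120,300,p[3]+72,7),(465,300,300,57.5,7)])
E
```

```text
[[ 0.91   0.414 -0.   ]
 [ 0.414 -0.91   0.   ]
 [ 0.    -0.    -1.   ]]
[ 269.07331396 -591.67168905  218.63869044  -65.54403469]
[{"tx": 38.6, "ty": -12.0, "tz": -13.6, "az": -4.5}, {"tx": 39.4, "ty": -9.0, "tz": -13.5, "az": -4.5}, {"tx": 40.1, "ty": -5.9, "tz": -13.6, "az": -4.5}, {"tx": 40.3, "ty": -2.7, "tz": -13.5, "az": -4.5}, {"tx": 40.4, "ty": 0.5, "tz": -13.6, "az": -4.5}, {"tx": 40.3, "ty": 3.6, "tz": -13.6, "az": -4.5}, {"tx": 44.4, "ty": -15.3, "az": -6.4}, {"tx": 45.9, "ty": -10.2, "az": -6.5}, {"tx": 46.7, "ty": -5.0, "az": -6.4}, {"tx": 47.0, "ty": 0.2, "az": -6.4}, {"tx": 46.7, "ty": 5.5, "az": -6.4}, {"tx": 45.7, "ty": 10.6, "az": -6.5}, {"tx": 44.3, "ty": 15.8, "az": -6.4}, {"tx": 61.1, "ty": -6.7, "az": -7.3}, {"tx": 61.6, "ty": 1.1, "az": -7.3}, {"tx": 60.8, "ty": 8.8, "az": -7.3}, {"tx": 59.3, "ty": 16.6, "az": -7.3}, {"tx": 56.6, "ty": 23.9, "az": -7.3}, {"tx": 53.2, "ty": 31.0, "az": -7.3}, {"tx": 48.8, "ty": 37.5, "az": -7.2}]
end [465.  300.  300.   57.5]
```

Emit:
jog_arm(increments=[{"tx": 20, "ty": -6, "tz": -10, "az": -4}, {"tx": 40, "ty": -12, "tz": -14, "az": -4.5}, {"tx": 40, "ty": -9, "tz": -14, "az": -4.5}, {"tx": 40, "ty": -6, "tz": -14, "az": -4.5}, {"tx": 40, "ty": -3, "tz": -14, "az": -4.5}, {"tx": 40, "ty": 0, "tz": -14, "az": -5}, {"tx": 45, "ty": -5, "az": -6.5}, {"tx": 45, "ty": -10, "az": -6.5}, {"tx": 46, "ty": -10, "az": -6.5}, {"tx": 46, "ty": -5, "az": -6.5}, {"tx": 46, "az": -6.5}, {"tx": 46, "ty": 5, "az": -6.5}, {"tx": 46, "ty": 10, "az": -6.5}, {"tx": 46, "ty": 10, "az": -7}, {"tx": 46, "ty": -5, "az": -7}, {"tx": 46, "ty": 0, "az": -7}, {"tx": 46, "ty": 6, "az": -7}, {"tx": 46, "ty": 12, "az": -6}, {"tx": 46, "ty": 18, "az": -6}])

```text
$.increments[0]: bad value
```

Run:
```python
from h import *
p,s=pose(); print(p,s["joint_pos"].round(2)); plan([(450,300,300,57.5,7)])
```

```text
[ 269.07331396 -591.67168905  218.63869044  -65.54403469] [ 1.12  0.61 -0.01  1.42  0.01  1.1  -0.04]
[{"tx": 76.3, "ty": -105.3, "tz": -11.6, "az": -17.6}, {"tx": 104.5, "ty": -77.2, "tz": -11.6, "az": -17.6}, {"tx": 123.0, "ty": -42.1, "tz": -11.7, "az": -17.5}, {"tx": 129.9, "ty": -3.1, "tz": -11.6, "az": -17.6}, {"tx": 124.8, "ty": 36.3, "tz": -11.6, "az": -17.6}, {"tx": 108.0, "ty": 72.4, "tz": -11.6, "az": -17.6}, {"tx": 81.0, "ty": 101.6, "tz": -11.7, "az": -17.5}]
end [450.  300.  300.   57.5]
```

Emit:
jog_arm(increments=[{"ax": 0, "ay": 0, "az": -4, "tx": 20, "ty": -6, "tz": -10, "gripper": 93}, {"ax": 0, "ay": 0, "az": -4.5, "tx": 40, "ty": -12, "tz": -14, "gripper": 93}, {"ax": 0, "ay": 0, "az": -4.5, "tx": 40, "ty": -9, "tz": -14, "gripper": 93}, {"ax": 0, "ay": 0, "az": -4.5, "tx": 40, "ty": -6, "tz": -14, "gripper": 93}, {"ax": 0, "ay": 0, "az": -4.5, "tx": 40, "ty": -3, "tz": -14, "gripper": 93}, {"ax": 0, "ay": 0, "az": -5, "tx": 40, "ty": 0, "tz": -14, "gripper": 93}, {"ax": 0, "ay": 0, "az": -6.5, "tx": 45, "ty": -5, "tz": 0, "gripper": 93}, {"ax": 0, "ay": 0, "az": -6.5, "tx": 45, "ty": -10, "tz": 0, "gripper": 93}, {"ax": 0, "ay": 0, "az": -6.5, "tx": 46, "ty": -10, "tz": 0, "gripper": 93}, {"ax": 0, "ay": 0, "az": -6.5, "tx": 46, "ty": -5, "tz": 0, "gripper": 93}, {"ax": 0, "ay": 0, "az": -6.5, "tx": 46, "ty": 0, "tz": 0, "gripper": 93}, {"ax": 0, "ay": 0, "az": -6.5, "tx": 46, "ty": 5, "tz": 0, "gripper": 93}, {"ax": 0, "ay": 0, "az": -6.5, "tx": 46, "ty": 10, "tz": 0, "gripper": 93}, {"ax": 0, "ay": 0, "az": -7, "tx": 46, "ty": 10, "tz": 0, "gripper": 93}, {"ax": 0, "ay": 0, "az": -7, "tx": 46, "ty": -5, "tz": 0, "gripper": 93}, {"ax": 0, "ay": 0, "az": -7, "tx": 46, "ty": 0, "tz": 0, "gripper": 93}, {"ax": 0, "ay": 0, "az": -7, "tx": 46, "ty": 6, "tz": 0, "gripper": 93}, {"ax": 0, "ay": 0, "az": -6, "tx": 46, "ty": 12, "tz": 0, "gripper": 93}, {"ax": 0, "ay": 0, "az": -6, "tx": 46, "ty": 18, "tz": 0, "gripper": 93}])

```text
clock: 3.78
ee_pos: [437.8, 147.4, 299.7]
tool_rot: [[-0.736, 0.677, 0.002], [0.677, 0.736, 0.0], [-0.001, 0.002, -1.0]]
contact_force: [0.9, 0.8, 0.1]
finger_gap: 0.998
gripper_force: 0.0
```

```bash
sed -i 's/rows.append({k:v for k,v in row.items() if v})/rows.append({"ax":0,"ay":0,**row,"gripper":G})/; s/^import json/import json\nG=93/' h.py
python3 - <<'E'
from h import *
p,s=pose(); print(p,s["joint_pos"].round(2)); plan([(450,300,300,57.5,7)])
E
```

```text
[437.80593909 147.42948347 299.74911937  47.3615646 ] [ 0.15  0.3  -0.69  1.8   0.21  1.12  0.22]
[{"ax": 0, "ay": 0, "tx": 13.5, "ty": 17.2, "tz": -0.0, "az": -1.4, "gripper": 93}, {"ax": 0, "ay": 0, "tx": 13.0, "ty": 17.6, "tz": -0.1, "az": -1.5, "gripper": 93}, {"ax": 0, "ay": 0, "tx": 12.6, "ty": 17.8, "tz": -0.0, "az": -1.4, "gripper": 93}, {"ax": 0, "ay": 0, "tx": 12.2, "ty": 18.2, "tz": -0.0, "az": -1.5, "gripper": 93}, {"ax": 0, "ay": 0, "tx": 11.7, "ty": 18.5, "tz": -0.1, "az": -1.4, "gripper": 93}, {"ax": 0, "ay": 0, "tx": 11.2, "ty": 18.8, "tz": -0.0, "az": -1.5, "gripper": 93}, {"ax": 0, "ay": 0, "tx": 10.7, "ty": 19.0, "tz": -0.1, "az": -1.4, "gripper": 93}]
end [450.  300.  300.   57.5]
```

Emit:
jog_arm(increments=[{"ax": 0, "ay": 0, "tx": 16, "ty": 22, "tz": 0, "az": -2, "gripper": 93}, {"ax": 0, "ay": 0, "tx": 16, "ty": 22, "tz": 0, "az": -2, "gripper": 93}, {"ax": 0, "ay": 0, "tx": 16, "ty": 22, "tz": 0, "az": -2, "gripper": 93}, {"ax": 0, "ay": 0, "tx": 16, "ty": 24, "tz": 0, "az": -2, "gripper": 93}, {"ax": 0, "ay": 0, "tx": 11, "ty": 25, "tz": 0, "az": -2, "gripper": 93}, {"ax": 0, "ay": 0, "tx": 10, "ty": 25, "tz": 0, "az": 0, "gripper": 93}, {"ax": 0, "ay": 0, "tx": 0, "ty": 0, "tz": 0, "az": 0, "gripper": 93}, {"ax": 0, "ay": 0, "tx": 0, "ty": 0, "tz": 0, "az": 0, "gripper": 93}])

```text
clock: 4.78
ee_pos: [457.9, 307.8, 299.1]
tool_rot: [[-0.839, 0.544, 0.0], [0.544, 0.839, -0.001], [-0.001, -0.0, -1.0]]
contact_force: [-0.6, -0.6, -1.7]
finger_gap: 1.0
gripper_force: 0.0
```

Run:
```python
from h import *
np.set_printoptions(precision=1,suppress=True)
p,s=pose(); print(p,s["joint_pos"].round(2),s["joint_velocities"].round(3))
c=shot("wrist"); cv2.imwrite("pics/w1.png",c["image"]); P=cloud(c); print(c["extrinsics"])
Q=near(P,465,333,30,180,195); print(len(Q),Q.mean(0) if len(Q) else '',cv2.minAreaRect(Q[:,:2].astype(np.float32)))
Q=near(P,463,330,45,62,69); print("crock",len(Q)); print(circ(Q),cv2.minEnclosingCircle(Q[:,:2].astype(np.float32)))
```

```text
[457.9 307.8 299.1  57. ] [-0.2  0.5 -0.7  1.6  0.3  1.2  0.1] [ 0. -0.  0.  0.  0. -0. -0.]
[[  0.5  -0.8  -0.3 386.6]
 [  0.8   0.5   0.2 355. ]
 [ -0.   -0.3   1.  464.1]
 [  0.    0.    0.    1. ]]
538 [463.5 336.  184.9] ((464.5819091796875, 335.7914123535156), (17.902565002441406, 18.568763732910156), 57.69724655151367)
crock 688
(np.float64(461.95681510127633), np.float64(331.15980436875816), np.float64(28.89766322522232)) ((462.0592956542969, 331.1543273925781), 31.757368087768555)
```

View pics/w1.png

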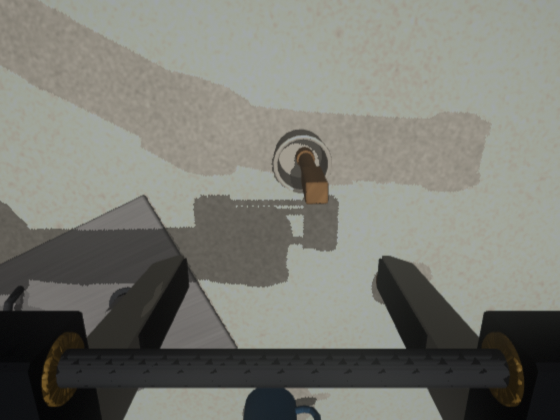

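Wrist picture: crock ring at (300,162), square stick top at (317,191), squared with the fingers.

Run:
```python
from h import *
plan([(464.5,335.3,230,57.6,4),(464.5,335.3,134.5,57.6,5)])
```

```text
[{"ax": 0, "ay": 0, "tx": 2.5, "ty": 6.7, "tz": 17.3, "az": -0.2, "gripper": 93}, {"ax": 0, "ay": 0, "tx": 2.5, "ty": 6.8, "tz": 17.2, "az": -0.1, "gripper": 93}, {"ax": 0, "ay": 0, "tx": 2.4, "ty": 6.7, "tz": 17.3, "az": -0.2, "gripper": 93}, {"ax": 0, "ay": 0, "tx": 2.5, "ty": 6.8, "tz": 17.2, "az": -0.1, "gripper": 93}, {"ax": 0, "ay": 0, "tx": -0.0, "ty": -0.0, "tz": 19.1, "az": -0.0, "gripper": 93}, {"ax": 0, "ay": 0, "tx": -0.0, "ty": -0.0, "tz": 19.1, "az": -0.0, "gripper": 93}, {"ax": 0, "ay": 0, "tx": -0.0, "ty": -0.0, "tz": 19.1, "az": -0.0, "gripper": 93}, {"ax": 0, "ay": 0, "tx": -0.0, "ty": -0.0, "tz": 19.1, "az": -0.0, "gripper": 93}, {"ax": 0, "ay": 0, "tx": -0.0, "ty": -0.0, "tz": 19.1, "az": -0.0, "gripper": 93}]
end [464.5 335.3 134.5  57.6]
```

Emit:
jog_arm(increments=[{"ax": 0, "ay": 0, "tx": 2.5, "ty": 7, "tz": 17, "az": -0.5, "gripper": 93}, {"ax": 0, "ay": 0, "tx": 2.5, "ty": 7, "tz": 17, "az": 0, "gripper": 93}, {"ax": 0, "ay": 0, "tx": 2.5, "ty": 6.5, "tz": 17, "az": 0, "gripper": 93}, {"ax": 0, "ay": 0, "tx": 2.5, "ty": 6.5, "tz": 18, "az": 0, "gripper": 80}, {"ax": 0, "ay": 0, "tx": 0, "ty": 0, "tz": 19, "az": 0, "gripper": 60}, {"ax": 0, "ay": 0, "tx": 0, "ty": 0, "tz": 19, "az": 0, "gripper": 60}, {"ax": 0, "ay": 0, "tx": 0, "ty": 0, "tz": 19, "az": 0, "gripper": 60}, {"ax": 0, "ay": 0, "tx": 0, "ty": 0, "tz": 19, "az": 0, "gripper": 60}, {"ax": 0, "ay": 0, "tx": 0, "ty": 0, "tz": 19, "az": 0, "gripper": 60}, {"ax": 0, "ay": 0, "tx": 0, "ty": 0, "tz": 0, "az": 0, "gripper": 60}, {"ax": 0, "ay": 0, "tx": 0, "ty": 0, "tz": 0, "az": 0, "gripper": 10}, {"ax": 0, "ay": 0, "tx": 0, "ty": 0, "tz": 0, "az": 0, "gripper": 10}, {"ax": 0, "ay": 0, "tx": 0, "ty": 0, "tz": 0, "az": 0, "gripper": 10}, {"ax": 0, "ay": 0, "tx": 0, "ty": 0, "tz": 0, "az": 0, "gripper": 10}, {"ax": 0, "ay": 0, "tx": 0, "ty": 0, "tz": 0, "az": 0, "gripper": 10}], grip_force=40)

```text
clock: 6.7
ee_pos: [464.6, 336.1, 134.9]
tool_rot: [[-0.843, 0.538, 0.0], [0.538, 0.843, 0.0], [-0.0, 0.0, -1.0]]
contact_force: [1.2, 0.8, 1.3]
finger_gap: 0.194
gripper_force: 40.0
```

Run:
```python
from h import *
print(pose())
plan([(464.5,335.3,234.5,57.5,5)])
```

```text
(array([464.64647787, 336.10971586, 134.88099792,  57.44816633]), {'clock': 6.7, 'joint_pos': array([-0.27996861,  0.66300756, -0.62462018,  1.73934635,  0.479118  ,
        0.89622799, -0.1076508 ]), 'joint_velocities': array([ 1.36039942e-03,  1.37032880e-03,  8.19682685e-05, -1.48592840e-04,
        1.48193335e-04,  1.92830464e-03,  8.90891263e-04]), 'joint_torque': array([-6.97439653e-02, -4.07107365e+01, -6.22269183e+00, -1.27140427e+01,
       -3.52153962e-02, -7.25920452e-02, -6.36976074e-04]), 'ee_pos': array([464.64647787, 336.10971586, 134.88099792]), 'tool_rot': array([[-8.42904998e-01,  5.38062367e-01,  2.33343513e-04],
       [ 5.38062397e-01,  8.42905006e-01,  9.19309884e-05],
       [-1.47221810e-04,  2.03042460e-04, -9.99999969e-01]]), 'contact_force': array([1.20433759, 0.80049283, 1.26158844]), 'torque': array([-0.00075044, -0.08335506, -0.02849458]), 'gripper_force': 39.99851167201996, 'finger_gap': 0.19421063801746996})
[{"ax": 0, "ay": 0, "tx": -0.1, "ty": -0.2, "tz": -19.9, "az": -0.0, "gripper": 93}, {"ax": 0, "ay": 0, "tx": -0.0, "ty": -0.1, "tz": -19.9, "az": -0.0, "gripper": 93}, {"ax": 0, "ay": 0, "tx": -0.1, "ty": -0.2, "tz": -20.0, "az": -0.0, "gripper": 93}, {"ax": 0, "ay": 0, "tx": -0.0, "ty": -0.1, "tz": -19.9, "az": -0.0, "gripper": 93}, {"ax": 0, "ay": 0, "tx": -0.1, "ty": -0.2, "tz": -19.9, "az": -0.1, "gripper": 93}]
end [464.5 335.3 234.5  57.5]
```

Run:
```python
import h; from h import *
h.G=10
plan([(464.5,335.3,235,57.5,5),(510,80,250,57.5,6),(492,-190,240,57.5,7)])
```

```text
[{"ax": 0, "ay": 0, "tx": -0.1, "ty": -0.2, "tz": -20.0, "az": -0.0, "gripper": 10}, {"ax": 0, "ay": 0, "tx": -0.0, "ty": -0.1, "tz": -20.0, "az": -0.0, "gripper": 10}, {"ax": 0, "ay": 0, "tx": -0.1, "ty": -0.2, "tz": -20.1, "az": -0.0, "gripper": 10}, {"ax": 0, "ay": 0, "tx": -0.0, "ty": -0.1, "tz": -20.0, "az": -0.0, "gripper": 10}, {"ax": 0, "ay": 0, "tx": -0.1, "ty": -0.2, "tz": -20.0, "az": -0.1, "gripper": 10}, {"ax": 0, "ay": 0, "tx": -29.2, "ty": -31.8, "tz": -2.5, "az": 0.0, "gripper": 10}, {"ax": 0, "ay": 0, "tx": -29.3, "ty": -31.9, "tz": -2.5, "az": 0.0, "gripper": 10}, {"ax": 0, "ay": 0, "tx": -29.2, "ty": -31.8, "tz": -2.5, "az": 0.0, "gripper": 10}, {"ax": 0, "ay": 0, "tx": -29.2, "ty": -31.8, "tz": -2.5, "az": 0.0, "gripper": 10}, {"ax": 0, "ay": 0, "tx": -29.3, "ty": -31.8, "tz": -2.5, "az": 0.0, "gripper": 10}, {"ax": 0, "ay": 0, "tx": -29.2, "ty": -31.9, "tz": -2.5, "az": 0.0, "gripper": 10}, {"ax": 0, "ay": 0, "tx": -18.5, "ty": -33.9, "tz": 1.4, "az": 0.0, "gripper": 10}, {"ax": 0, "ay": 0, "tx": -18.6, "ty": -34.0, "tz": 1.5, "az": 0.0, "gripper": 10}, {"ax": 0, "ay": 0, "tx": -18.5, "ty": -33.9, "tz": 1.4, "az": 0.0, "gripper": 10}, {"ax": 0, "ay": 0, "tx": -18.5, "ty": -33.9, "tz": 1.4, "az": 0.0, "gripper": 10}, {"ax": 0, "ay": 0, "tx": -18.5, "ty": -33.9, "tz": 1.4, "az": 0.0, "gripper": 10}, {"ax": 0, "ay": 0, "tx": -18.6, "ty": -34.0, "tz": 1.5, "az": 0.0, "gripper": 10}, {"ax": 0, "ay": 0, "tx": -18.5, "ty": -33.9, "tz": 1.4, "az": 0.0, "gripper": 10}]
end [ 492.  -190.   240.    57.5]
```

Emit:
jog_arm(increments=[{"ax": 0, "ay": 0, "az": 0, "tx": 0, "ty": 0, "tz": -12, "gripper": 10}, {"ax": 0, "ay": 0, "az": 0, "tx": 0, "ty": 0, "tz": -20, "gripper": 10}, {"ax": 0, "ay": 0, "az": 0, "tx": 0, "ty": 0, "tz": -22, "gripper": 10}, {"ax": 0, "ay": 0, "az": 0, "tx": 0, "ty": 0, "tz": -22, "gripper": 10}, {"ax": 0, "ay": 0, "az": 0, "tx": -14, "ty": -16, "tz": -20, "gripper": 10}, {"ax": 0, "ay": 0, "az": 0, "tx": -24, "ty": -26, "tz": -10, "gripper": 10}, {"ax": 0, "ay": 0, "az": 0, "tx": -28, "ty": -30, "tz": 0, "gripper": 10}, {"ax": 0, "ay": 0, "az": 0, "tx": -28, "ty": -30, "tz": 0, "gripper": 10}, {"ax": 0, "ay": 0, "az": 0, "tx": -28, "ty": -30, "tz": 0, "gripper": 10}, {"ax": 0, "ay": 0, "az": 0, "tx": -28, "ty": -30, "tz": 0, "gripper": 10}, {"ax": 0, "ay": 0, "az": 0, "tx": -28, "ty": -32, "tz": 0, "gripper": 10}, {"ax": 0, "ay": 0, "az": 0, "tx": -22, "ty": -32, "tz": 0, "gripper": 10}, {"ax": 0, "ay": 0, "az": 0, "tx": -19, "ty": -34, "tz": 0, "gripper": 10}, {"ax": 0, "ay": 0, "az": 0, "tx": -19, "ty": -34, "tz": 0, "gripper": 10}, {"ax": 0, "ay": 0, "az": 0, "tx": -19, "ty": -34, "tz": 0, "gripper": 10}, {"ax": 0, "ay": 0, "az": 0, "tx": -19, "ty": -34, "tz": 0, "gripper": 10}, {"ax": 0, "ay": 0, "az": 0, "tx": -14, "ty": -24, "tz": 0, "gripper": 10}, {"ax": 0, "ay": 0, "az": 0, "tx": -8, "ty": -15, "tz": 0, "gripper": 10}, {"ax": 0, "ay": 0, "az": 0, "tx": 0, "ty": 0, "tz": 0, "gripper": 10}, {"ax": 0, "ay": 0, "az": 0, "tx": 0, "ty": 0, "tz": 0, "gripper": 10}])

```text
clock: 9.2
ee_pos: [500.3, -160.3, 241.0]
tool_rot: [[-0.844, 0.536, 0.001], [0.536, 0.844, 0.001], [0.0, 0.001, -1.0]]
contact_force: [-0.0, 0.1, -1.1]
finger_gap: 0.187
gripper_force: 40.0
```

Run:
```python
import h; from h import *
h.G=10
np.set_printoptions(precision=1,suppress=True)
p,s=pose(); print(p,s["joint_pos"].round(2),s["contact_force"],s["finger_gap"]*93)
c=shot("wrist"); cv2.imwrite("pics/w2.png",c["image"])
for d in spotter.pinpoint("wrist","chestnut")[:8]: print(round(d["confidence"],2),at_z(c,d["point"],40))
for d in spotter.pinpoint("wrist","pan")[:2]: print("pan",round(d["confidence"],2),at_z(c,d["point"],35))
for d in spotter.pinpoint("wrist","spurtle_tip")[:2]: print("tip",round(d["confidence"],2),d["point"],at_z(c,d["point"],p[2]-129))
P=cloud(c)
Q=near(P,492,-190,115,75,86); print(len(Q),circ(Q) if len(Q) else "")
plan([(492,-190,p[2],57.5,1)])
```

```text
[ 500.3 -160.3  241.    57.6] [ 0.7  0.5 -0.7  1.7  0.3  1.1  0.9] [-0.   0.1 -1.1] 17.379215947346715
0.89 [ 460.2 -148.2   40. ]
0.74 [ 447.  -187.3   40. ]
0.68 [ 471.3 -229.9   40. ]
0.64 [ 515.4 -142.4   40. ]
0.64 [ 521.3 -225.5   40. ]
pan 0.96 [ 492.7 -187.    35. ]
tip 0.97 [280.9, 200.6] [ 500.4 -160.7  112. ]
3838 (np.float64(492.03400918173196), np.float64(-189.44039921427452), np.float64(97.54912196537182))
[{"ax": 0, "ay": 0, "tx": -8.6, "ty": -29.0, "tz": -0.1, "az": 0.1, "gripper": 10}]
end [ 492.  -190.   240.9   57.5]
```

View pics/w2.png

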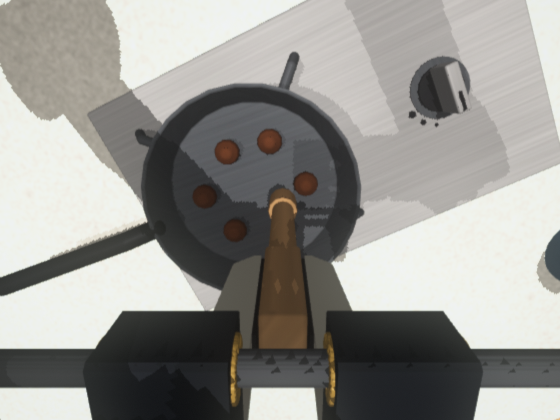

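Wrist picture: stick held straight, tip at (281,200), pan around (252,192) with six chestnuts in a ring.

Run:
```python
import h; from h import *
h.G=10
C=np.array([492.3,-189.3]); 
w=[(*C,241,57.5,3),(*C,173,57.5,6)]
u=lambda a,R:C+R*np.array([np.cos(np.radians(a)),np.sin(np.radians(a))])
w+=[(*u(97,45),172.5,57.5,5)]
n=24*2+16
for i in range(1,n+1): w.append((*u(97+15*i,45),172.5,57.5,1))
w+=[(*C,172.5,57.5,4),(*C,240,57.5,5)]
plan(w)
```

```text
[{"ax": 0, "ay": 0, "tx": -2.8, "ty": -9.4, "tz": -0.1, "az": 0.0, "gripper": 10}, {"ax": 0, "ay": 0, "tx": -2.9, "ty": -9.4, "tz": -0.0, "az": 0.1, "gripper": 10}, {"ax": 0, "ay": 0, "tx": -2.8, "ty": -9.4, "tz": -0.1, "az": -0.0, "gripper": 10}, {"ax": 0, "ay": 0, "tx": -0.0, "ty": -0.0, "tz": 11.3, "az": -0.0, "gripper": 10}, {"ax": 0, "ay": 0, "tx": -0.0, "ty": -0.0, "tz": 11.4, "az": -0.0, "gripper": 10}, {"ax": 0, "ay": 0, "tx": -0.0, "ty": -0.0, "tz": 11.3, "az": -0.0, "gripper": 10}, {"ax": 0, "ay": 0, "tx": -0.0, "ty": -0.0, "tz": 11.4, "az": -0.0, "gripper": 10}, {"ax": 0, "ay": 0, "tx": -0.0, "ty": -0.0, "tz": 11.3, "az": -0.0, "gripper": 10}, {"ax": 0, "ay": 0, "tx": -0.0, "ty": -0.0, "tz": 11.3, "az": -0.0, "gripper": 10}, {"ax": 0, "ay": 0, "tx": 5.7, "ty": 6.9, "tz": 0.1, "az": -0.0, "gripper": 10}, {"ax": 0, "ay": 0, "tx": 5.8, "ty": 7.0, "tz": 0.1, "az": -0.0, "gripper": 10}, {"ax": 0, "ay": 0, "tx": 5.7, "ty": 6.9, "tz": 0.1, "az": -0.0, "gripper": 10}, {"ax": 0, "ay": 0, "tx": 5.7, "ty": 7.0, "tz": 0.1, "az": -0.0, "gripper": 10}, {"ax": 0, "ay": 0, "tx": 5.7, "ty"
[... 5368 characters left out ...]
{"ax": 0, "ay": 0, "tx": 11.1, "ty": -1.8, "tz": 0.0, "az": -0.0, "gripper": 10}]
[{"ax": 0, "ay": 0, "tx": 11.1, "ty": -1.9, "tz": 0.0, "az": -0.0, "gripper": 10}, {"ax": 0, "ay": 0, "tx": 11.1, "ty": -1.8, "tz": 0.0, "az": -0.0, "gripper": 10}, {"ax": 0, "ay": 0, "tx": -0.0, "ty": -0.0, "tz": -13.5, "az": -0.0, "gripper": 10}, {"ax": 0, "ay": 0, "tx": -0.0, "ty": -0.0, "tz": -13.5, "az": -0.0, "gripper": 10}, {"ax": 0, "ay": 0, "tx": -0.0, "ty": -0.0, "tz": -13.5, "az": -0.0, "gripper": 10}, {"ax": 0, "ay": 0, "tx": -0.0, "ty": -0.0, "tz": -13.5, "az": -0.0, "gripper": 10}, {"ax": 0, "ay": 0, "tx": -0.0, "ty": -0.0, "tz": -13.5, "az": -0.0, "gripper": 10}]
end [ 492.3 -189.3  240.    57.5]
```

Emit:
jog_arm(increments=[{"ax": 0, "ay": 0, "az": 0, "tx": -3, "ty": -9.5, "tz": 0, "gripper": 10}, {"ax": 0, "ay": 0, "az": 0, "tx": -3, "ty": -9.5, "tz": 0, "gripper": 10}, {"ax": 0, "ay": 0, "az": 0, "tx": -2.5, "ty": -9, "tz": 0, "gripper": 10}, {"ax": 0, "ay": 0, "az": 0, "tx": 0, "ty": 0, "tz": 10, "gripper": 10}, {"ax": 0, "ay": 0, "az": 0, "tx": 0, "ty": 0, "tz": 14, "gripper": 10}, {"ax": 0, "ay": 0, "az": 0, "tx": 0, "ty": 0, "tz": 14, "gripper": 10}, {"ax": 0, "ay": 0, "az": 0, "tx": 0, "ty": 0, "tz": 14, "gripper": 10}, {"ax": 0, "ay": 0, "az": 0, "tx": 0, "ty": 0, "tz": 10, "gripper": 10}, {"ax": 0, "ay": 0, "az": 0, "tx": 0, "ty": 0, "tz": 6, "gripper": 10}, {"ax": 0, "ay": 0, "az": 0, "tx": 0, "ty": 0, "tz": 0, "gripper": 10}, {"ax": 0, "ay": 0, "az": 0, "tx": 0, "ty": 0, "tz": 0, "gripper": 10}])

```text
clock: 10.78
ee_pos: [492.6, -190.4, 173.1]
tool_rot: [[-0.843, 0.538, 0.001], [0.538, 0.843, -0.0], [-0.001, 0.0, -1.0]]
contact_force: [0.3, -0.6, -0.4]
finger_gap: 0.191
gripper_force: 40.0
```

Emit:
jog_arm(increments=[{"ax": 0, "ay": 0, "az": 0, "tx": 5.5, "ty": 7, "tz": 1, "gripper": 10}, {"ax": 0, "ay": 0, "az": 0, "tx": 5.5, "ty": 7, "tz": 0, "gripper": 10}, {"ax": 0, "ay": 0, "az": 0, "tx": 5.5, "ty": 7, "tz": 0, "gripper": 10}, {"ax": 0, "ay": 0, "az": 0, "tx": 5.5, "ty": 7, "tz": 0, "gripper": 10}, {"ax": 0, "ay": 0, "az": 0, "tx": 6, "ty": 7.5, "tz": 0, "gripper": 10}, {"ax": 0, "ay": 0, "az": 0, "tx": 8, "ty": -8.5, "tz": 0, "gripper": 10}, {"ax": 0, "ay": 0, "az": 0, "tx": 5.5, "ty": -10.5, "tz": 0, "gripper": 10}, {"ax": 0, "ay": 0, "az": 0, "tx": 2.5, "ty": -11.5, "tz": 0, "gripper": 10}, {"ax": 0, "ay": 0, "az": 0, "tx": -0.5, "ty": -11.5, "tz": 0, "gripper": 10}, {"ax": 0, "ay": 0, "az": 0, "tx": -3.5, "ty": -11, "tz": 0, "gripper": 10}, {"ax": 0, "ay": 0, "az": 0, "tx": -6, "ty": -10, "tz": 0, "gripper": 10}, {"ax": 0, "ay": 0, "az": 0, "tx": -8.5, "ty": -8, "tz": 0, "gripper": 10}, {"ax": 0, "ay": 0, "az": 0, "tx": -10.5, "ty": -5.5, "tz": 0, "gripper": 10}, {"ax": 0, "ay": 0, "az": 0, "tx": -11.5, "ty": -2.5, "tz": 0, "gripper": 10}, {"ax": 0, "ay": 0, "az": 0, "tx": -11.5, "ty": 0.5, "tz": 0, "gripper": 10}, {"ax": 0, "ay": 0, "az": 0, "tx": -11, "ty": 3.5, "tz": 0, "gripper": 10}, {"ax": 0, "ay": 0, "az": 0, "tx": -10, "ty": 6, "tz": 0, "gripper": 10}])

```text
clock: 12.9
ee_pos: [499.6, -234.1, 171.6]
tool_rot: [[-0.843, 0.538, 0.0], [0.538, 0.843, 0.0], [-0.0, 0.0, -1.0]]
contact_force: [-0.3, 0.1, -1.3]
finger_gap: 0.19
gripper_force: 40.0
```

Run:
```python
from h import *
np.set_printoptions(precision=1,suppress=True)
p,s=pose(); print(p,s["contact_force"])
c=shot("top"); cv2.imwrite("pics/t2.png",cv2.resize(c["image"][180:330,310:510],(800,600)))
print([ (round(d["confidence"],2),at_z(c,d["point"],40)[:2]) for d in spotter.pinpoint("top","chestnut")[:8]])
```

```text
[ 499.6 -234.1  171.6   57.5] [-0.3  0.1 -1.3]
[(0.56, array([ 536.5, -184.8])), (0.55, array([ 435.7, -225.4])), (0.47, array([ 522.3, -228.1])), (0.43, array([ 440.6, -160.2])), (0.43, array([ 495.2, -255.9]))]
```

View pics/t2.png

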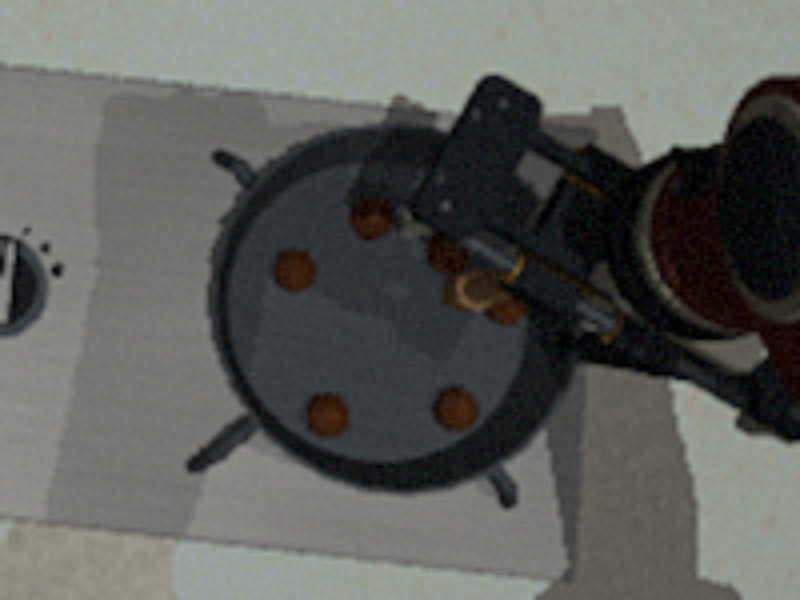

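The foot (475,290 in the crop) pushes chestnuts outward and all six stay in the pan. Continue.

Emit:
jog_arm(increments=[{"ax": 0, "ay": 0, "az": 0, "tx": -8, "ty": 8.5, "tz": 0, "gripper": 10}, {"ax": 0, "ay": 0, "az": 0, "tx": -5.5, "ty": 10.5, "tz": 0, "gripper": 10}, {"ax": 0, "ay": 0, "az": 0, "tx": -2.5, "ty": 11.5, "tz": 0, "gripper": 10}, {"ax": 0, "ay": 0, "az": 0, "tx": 0.5, "ty": 11.5, "tz": 0, "gripper": 10}, {"ax": 0, "ay": 0, "az": 0, "tx": 3.5, "ty": 11, "tz": 0, "gripper": 10}, {"ax": 0, "ay": 0, "az": 0, "tx": 6, "ty": 10, "tz": 0, "gripper": 10}, {"ax": 0, "ay": 0, "az": 0, "tx": 8.5, "ty": 8, "tz": 0, "gripper": 10}, {"ax": 0, "ay": 0, "az": 0, "tx": 10.5, "ty": 5.5, "tz": 0, "gripper": 10}, {"ax": 0, "ay": 0, "az": 0, "tx": 11.5, "ty": 2.5, "tz": 0, "gripper": 10}, {"ax": 0, "ay": 0, "az": 0, "tx": 11.5, "ty": -0.5, "tz": 0, "gripper": 10}, {"ax": 0, "ay": 0, "az": 0, "tx": 11, "ty": -3.5, "tz": 0, "gripper": 10}, {"ax": 0, "ay": 0, "az": 0, "tx": 10, "ty": -6, "tz": 0, "gripper": 10}, {"ax": 0, "ay": 0, "az": 0, "tx": 8, "ty": -8.5, "tz": 0, "gripper": 10}, {"ax": 0, "ay": 0, "az": 0, "tx": 5.5, "ty": -10.5, "tz": 0, "gripper": 10}, {"ax": 0, "ay": 0, "az": 0, "tx": 2.5, "ty": -11.5, "tz": 0, "gripper": 10}, {"ax": 0, "ay": 0, "az": 0, "tx": -0.5, "ty": -11.5, "tz": 0, "gripper": 10}, {"ax": 0, "ay": 0, "az": 0, "tx": -3.5, "ty": -11, "tz": 0, "gripper": 10}, {"ax": 0, "ay": 0, "az": 0, "tx": -6, "ty": -10, "tz": 0, "gripper": 10}])

```text
clock: 15.25
ee_pos: [448.7, -196.3, 171.7]
tool_rot: [[-0.843, 0.538, 0.0], [0.538, 0.843, -0.0], [-0.0, 0.0, -1.0]]
contact_force: [-0.2, -0.6, -0.5]
finger_gap: 0.19
gripper_force: 40.0
```

Emit:
jog_arm(increments=[{"ax": 0, "ay": 0, "az": 0, "tx": -8.5, "ty": -8, "tz": 0, "gripper": 10}, {"ax": 0, "ay": 0, "az": 0, "tx": -10.5, "ty": -5.5, "tz": 0, "gripper": 10}, {"ax": 0, "ay": 0, "az": 0, "tx": -11.5, "ty": -2.5, "tz": 0, "gripper": 10}, {"ax": 0, "ay": 0, "az": 0, "tx": -11.5, "ty": 0.5, "tz": 0, "gripper": 10}, {"ax": 0, "ay": 0, "az": 0, "tx": -11, "ty": 3.5, "tz": 0, "gripper": 10}, {"ax": 0, "ay": 0, "az": 0, "tx": -10, "ty": 6, "tz": 0, "gripper": 10}, {"ax": 0, "ay": 0, "az": 0, "tx": -8, "ty": 8.5, "tz": 0, "gripper": 10}, {"ax": 0, "ay": 0, "az": 0, "tx": -5.5, "ty": 10.5, "tz": 0, "gripper": 10}, {"ax": 0, "ay": 0, "az": 0, "tx": -2.5, "ty": 11.5, "tz": 0, "gripper": 10}, {"ax": 0, "ay": 0, "az": 0, "tx": 0.5, "ty": 11.5, "tz": 0, "gripper": 10}, {"ax": 0, "ay": 0, "az": 0, "tx": 3.5, "ty": 11, "tz": 0, "gripper": 10}, {"ax": 0, "ay": 0, "az": 0, "tx": 6, "ty": 10, "tz": 0, "gripper": 10}, {"ax": 0, "ay": 0, "az": 0, "tx": 8.5, "ty": 8, "tz": 0, "gripper": 10}, {"ax": 0, "ay": 0, "az": 0, "tx": 10.5, "ty": 5.5, "tz": 0, "gripper": 10}, {"ax": 0, "ay": 0, "az": 0, "tx": 11.5, "ty": 2.5, "tz": 0, "gripper": 10}, {"ax": 0, "ay": 0, "az": 0, "tx": 11.5, "ty": -0.5, "tz": 0, "gripper": 10}, {"ax": 0, "ay": 0, "az": 0, "tx": 11, "ty": -3.5, "tz": 0, "gripper": 10}, {"ax": 0, "ay": 0, "az": 0, "tx": 10, "ty": -6, "tz": 0, "gripper": 10}])

```text
clock: 17.5
ee_pos: [486.7, -145.5, 171.7]
tool_rot: [[-0.843, 0.538, -0.0], [0.538, 0.843, -0.0], [-0.0, -0.0, -1.0]]
contact_force: [-0.0, -0.9, -1.3]
finger_gap: 0.19
gripper_force: 40.0
```

Emit:
jog_arm(increments=[{"ax": 0, "ay": 0, "az": 0, "tx": 8, "ty": -8.5, "tz": 0, "gripper": 10}, {"ax": 0, "ay": 0, "az": 0, "tx": 5.5, "ty": -10.5, "tz": 0, "gripper": 10}, {"ax": 0, "ay": 0, "az": 0, "tx": 2.5, "ty": -11.5, "tz": 0, "gripper": 10}, {"ax": 0, "ay": 0, "az": 0, "tx": -0.5, "ty": -11.5, "tz": 0, "gripper": 10}, {"ax": 0, "ay": 0, "az": 0, "tx": -3.5, "ty": -11, "tz": 0, "gripper": 10}, {"ax": 0, "ay": 0, "az": 0, "tx": -6, "ty": -10, "tz": 0, "gripper": 10}, {"ax": 0, "ay": 0, "az": 0, "tx": -8.5, "ty": -8, "tz": 0, "gripper": 10}, {"ax": 0, "ay": 0, "az": 0, "tx": -10.5, "ty": -5.5, "tz": 0, "gripper": 10}, {"ax": 0, "ay": 0, "az": 0, "tx": -11.5, "ty": -2.5, "tz": 0, "gripper": 10}, {"ax": 0, "ay": 0, "az": 0, "tx": -11.5, "ty": 0.5, "tz": 0, "gripper": 10}, {"ax": 0, "ay": 0, "az": 0, "tx": -11, "ty": 3.5, "tz": 0, "gripper": 10}, {"ax": 0, "ay": 0, "az": 0, "tx": -10, "ty": 6, "tz": 0, "gripper": 10}, {"ax": 0, "ay": 0, "az": 0, "tx": 0, "ty": 0, "tz": 0, "gripper": 10}])

```text
clock: 19.12
ee_pos: [499.8, -233.4, 171.6]
tool_rot: [[-0.844, 0.537, 0.001], [0.537, 0.844, 0.001], [-0.0, 0.001, -1.0]]
contact_force: [-0.3, 0.4, -0.7]
finger_gap: 0.195
gripper_force: 40.0
```

Run:
```python
from h import *
np.set_printoptions(precision=1,suppress=True)
p,s=pose(); print(p,s["contact_force"],s["clock"])
for n in ["top","wrist","side"]:
    c=shot(n)
    print(n,[ (round(d["confidence"],2),at_z(c,d["point"],40)[:2]) for d in spotter.pinpoint(n,"chestnut")[:9]])
    if n=="wrist": cv2.imwrite("pics/w3.png",c["image"])
```

```text
[ 499.8 -233.4  171.6   57.5] [-0.3  0.4 -0.7] 19.125
top [(0.63, array([ 490.1, -122.9])), (0.6, array([ 555.7, -150.8])), (0.56, array([ 439.8, -156.6])), (0.43, array([ 438.4, -220.6])), (0.43, array([ 494. , -258.5])), (0.43, array([ 561.1, -210.1]))]
wrist [(0.98, array([ 557.9, -212.6])), (0.93, array([ 436.9, -226.4])), (0.82, array([ 492.9, -257.1])), (0.81, array([ 433.9, -153. ])), (0.8, array([ 553.1, -150.2])), (0.69, array([ 496.1, -120.4]))]
side [(0.7, array([ 489.1, -256.2])), (0.6, array([ 544.5, -156.5])), (0.56, array([ 563.1, -215.9])), (0.51, array([ 431.4, -155.9])), (0.48, array([ 437.1, -231.4])), (0.44, array([ 495.1, -126.2]))]
```

View pics/w3.png

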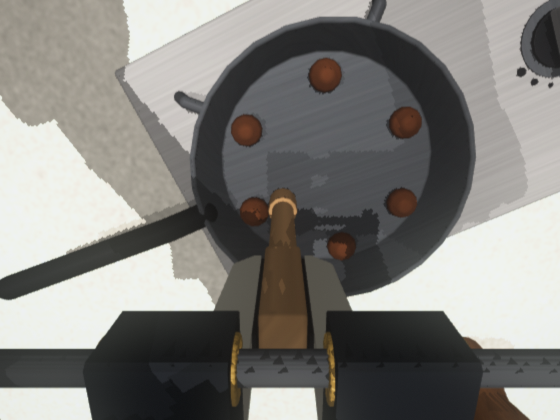

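Wrist picture: all six chestnuts lie spread out near the wall, foot at (285,205), none spilled. Now back to the crock.

Run:
```python
import h; from h import *
h.G=10
plan([(499.8,-225,240,57.5,5),(515,80,245,57.5,7),(462.3,331.2,235,57.5,6),(462.3,331.2,136,57.5,6)])
```

```text
[{"ax": 0, "ay": 0, "tx": 0.7, "ty": 1.7, "tz": -13.7, "az": -0.0, "gripper": 10}, {"ax": 0, "ay": 0, "tx": 0.7, "ty": 1.8, "tz": -13.6, "az": -0.0, "gripper": 10}, {"ax": 0, "ay": 0, "tx": 0.8, "ty": 1.7, "tz": -13.7, "az": -0.0, "gripper": 10}, {"ax": 0, "ay": 0, "tx": 0.7, "ty": 1.7, "tz": -13.6, "az": -0.0, "gripper": 10}, {"ax": 0, "ay": 0, "tx": 0.7, "ty": 1.7, "tz": -13.7, "az": -0.0, "gripper": 10}, {"ax": 0, "ay": 0, "tx": 21.6, "ty": 37.9, "tz": -0.7, "az": -0.0, "gripper": 10}, {"ax": 0, "ay": 0, "tx": 21.6, "ty": 37.9, "tz": -0.7, "az": -0.0, "gripper": 10}, {"ax": 0, "ay": 0, "tx": 21.6, "ty": 37.9, "tz": -0.7, "az": -0.0, "gripper": 10}, {"ax": 0, "ay": 0, "tx": 21.6, "ty": 37.9, "tz": -0.8, "az": -0.0, "gripper": 10}, {"ax": 0, "ay": 0, "tx": 21.7, "ty": 37.9, "tz": -0.7, "az": -0.0, "gripper": 10}, {"ax": 0, "ay": 0, "tx": 21.6, "ty": 37.9, "tz": -0.7, "az": -0.0, "gripper": 10}, {"ax": 0, "ay": 0, "tx": 21.6, "ty": 37.9, "tz": -0.7, "az": -0.0, "gripper": 10}, {"ax": 0, "ay": 0, "tx": 29.9, "ty": 30.6, "tz": 1.7, "az": -0.0, "gripper": 10}, {"ax": 0, "ay": 0, "tx": 2
[... 200 characters left out ...]
.0, "gripper": 10}, {"ax": 0, "ay": 0, "tx": 29.9, "ty": 30.5, "tz": 1.6, "az": -0.0, "gripper": 10}, {"ax": 0, "ay": 0, "tx": 29.9, "ty": 30.6, "tz": 1.7, "az": -0.0, "gripper": 10}, {"ax": 0, "ay": 0, "tx": 0.0, "ty": 0.0, "tz": 16.5, "az": -0.0, "gripper": 10}, {"ax": 0, "ay": 0, "tx": 0.0, "ty": 0.0, "tz": 16.5, "az": -0.0, "gripper": 10}]
[{"ax": 0, "ay": 0, "tx": 0.0, "ty": 0.0, "tz": 16.5, "az": -0.0, "gripper": 10}, {"ax": 0, "ay": 0, "tx": 0.0, "ty": 0.0, "tz": 16.5, "az": -0.0, "gripper": 10}, {"ax": 0, "ay": 0, "tx": 0.0, "ty": 0.0, "tz": 16.5, "az": -0.0, "gripper": 10}, {"ax": 0, "ay": 0, "tx": 0.0, "ty": 0.0, "tz": 16.5, "az": -0.0, "gripper": 10}]
end [462.3 331.2 136.   57.5]
```

Emit:
jog_arm(increments=[{"ax": 0, "ay": 0, "az": 0, "tx": 0.5, "ty": 1.5, "tz": -10, "gripper": 10}, {"ax": 0, "ay": 0, "az": 0, "tx": 0.5, "ty": 2, "tz": -16, "gripper": 10}, {"ax": 0, "ay": 0, "az": 0, "tx": 0.5, "ty": 2, "tz": -16, "gripper": 10}, {"ax": 0, "ay": 0, "az": 0, "tx": 1, "ty": 1.5, "tz": -16, "gripper": 10}, {"ax": 0, "ay": 0, "az": 0, "tx": 1, "ty": 1.5, "tz": -12, "gripper": 10}, {"ax": 0, "ay": 0, "az": 0, "tx": 12, "ty": 20, "tz": -1, "gripper": 10}, {"ax": 0, "ay": 0, "az": 0, "tx": 22, "ty": 38, "tz": 0, "gripper": 10}, {"ax": 0, "ay": 0, "az": 0, "tx": 22, "ty": 38, "tz": 0, "gripper": 10}, {"ax": 0, "ay": 0, "az": 0, "tx": 22, "ty": 38, "tz": 0, "gripper": 10}, {"ax": 0, "ay": 0, "az": 0, "tx": 22, "ty": 38, "tz": 0, "gripper": 10}, {"ax": 0, "ay": 0, "az": 0, "tx": 22, "ty": 38, "tz": 0, "gripper": 10}, {"ax": 0, "ay": 0, "az": 0, "tx": 24, "ty": 38, "tz": 0, "gripper": 10}, {"ax": 0, "ay": 0, "az": 0, "tx": 30, "ty": 30, "tz": 0, "gripper": 10}, {"ax": 0, "ay": 0, "az": 0, "tx": 30, "ty": 30, "tz": 0, "gripper": 10}, {"ax": 0, "ay": 0, "az": 0, "tx": 30, "ty": 30, "tz": 0, "gripper": 10}, {"ax": 0, "ay": 0, "az": 0, "tx": 30, "ty": 30, "tz": 0, "gripper": 10}, {"ax": 0, "ay": 0, "az": 0, "tx": 30, "ty": 30, "tz": 0, "gripper": 10}, {"ax": 0, "ay": 0, "az": 0, "tx": 20, "ty": 20, "tz": 0, "gripper": 10}, {"ax": 0, "ay": 0, "az": 0, "tx": 0, "ty": 0, "tz": 0, "gripper": 10}, {"ax": 0, "ay": 0, "az": 0, "tx": 0, "ty": 0, "tz": 0, "gripper": 10}])

```text
clock: 21.92
ee_pos: [459.2, 295.7, 242.6]
tool_rot: [[-0.842, 0.539, 0.0], [0.539, 0.842, -0.002], [-0.001, -0.001, -1.0]]
contact_force: [0.1, -0.6, -0.6]
finger_gap: 0.186
gripper_force: 40.0
```

Run:
```python
import h; from h import *
h.G=10
np.set_printoptions(precision=1,suppress=True)
p,s=pose(); print(p,s["joint_pos"])
c=shot("wrist")
for t in ["crock_floor","spurtle_tip"]:
    for d in spotter.pinpoint("wrist",t)[:2]: print(t,round(d["confidence"],2),at_z(c,d["point"],6 if t[0]=="c" else p[2]-128.9))
Q=near(cloud(c),462,331,45,62,69); print(circ(Q),cv2.minEnclosingCircle(Q[:,:2].astype(np.float32)))
plan([(462.3,331.2,p[2],57.5,2),(462.3,331.2,135.7,57.5,6)])
```

```text
[459.2 295.7 242.6  57.4] [-0.2  0.5 -0.7  1.7  0.4  1.1  0. ]
crock_floor 0.77 [460.8 333.1   6. ]
spurtle_tip 0.72 [459.6 294.7 113.7]
(np.float64(461.85421223606744), np.float64(331.2450002775921), np.float64(29.170539594920857)) ((462.1660461425781, 331.1124267578125), 31.85970115661621)
[{"ax": 0, "ay": 0, "tx": 8.5, "ty": 15.8, "tz": 0.0, "az": -0.1, "gripper": 10}, {"ax": 0, "ay": 0, "tx": 8.5, "ty": 15.8, "tz": 0.0, "az": -0.1, "gripper": 10}, {"ax": 0, "ay": 0, "tx": -0.0, "ty": 0.0, "tz": 17.8, "az": -0.0, "gripper": 10}, {"ax": 0, "ay": 0, "tx": -0.0, "ty": 0.0, "tz": 17.8, "az": -0.0, "gripper": 10}, {"ax": 0, "ay": 0, "tx": -0.0, "ty": 0.0, "tz": 17.9, "az": -0.0, "gripper": 10}, {"ax": 0, "ay": 0, "tx": -0.0, "ty": 0.0, "tz": 17.8, "az": -0.0, "gripper": 10}, {"ax": 0, "ay": 0, "tx": -0.0, "ty": 0.0, "tz": 17.8, "az": -0.0, "gripper": 10}, {"ax": 0, "ay": 0, "tx": -0.0, "ty": 0.0, "tz": 17.8, "az": -0.0, "gripper": 10}]
end [462.3 331.2 135.7  57.5]
```

Total descent needed is 107 mm.

Emit:
jog_arm(increments=[{"ax": 0, "ay": 0, "az": 0, "tx": 6, "ty": 10.5, "tz": 0, "gripper": 10}, {"ax": 0, "ay": 0, "az": 0, "tx": 6, "ty": 10.5, "tz": 0, "gripper": 10}, {"ax": 0, "ay": 0, "az": 0, "tx": 5, "ty": 10.5, "tz": 0, "gripper": 10}, {"ax": 0, "ay": 0, "az": 0, "tx": 0, "ty": 0, "tz": 15, "gripper": 10}, {"ax": 0, "ay": 0, "az": 0, "tx": 0, "ty": 0, "tz": 18, "gripper": 10}, {"ax": 0, "ay": 0, "az": 0, "tx": 0, "ty": 0, "tz": 18, "gripper": 10}, {"ax": 0, "ay": 0, "az": 0, "tx": 0, "ty": 0, "tz": 18, "gripper": 10}, {"ax": 0, "ay": 0, "az": 0, "tx": 0, "ty": 0, "tz": 18, "gripper": 10}, {"ax": 0, "ay": 0, "az": 0, "tx": 0, "ty": 0, "tz": 10, "gripper": 10}, {"ax": 0, "ay": 0, "az": 0, "tx": 0, "ty": 0, "tz": 6, "gripper": 10}, {"ax": 0, "ay": 0, "az": 0, "tx": 0, "ty": 0, "tz": 2, "gripper": 10}, {"ax": 0, "ay": 0, "az": 0, "tx": 0, "ty": 0, "tz": 0, "gripper": 10}, {"ax": 0, "ay": 0, "az": 0, "tx": 0, "ty": 0, "tz": 0, "gripper": 10}])

```text
clock: 23.7
ee_pos: [461.6, 333.2, 138.2]
tool_rot: [[-0.843, 0.538, 0.001], [0.538, 0.843, 0.001], [-0.0, 0.001, -1.0]]
contact_force: [-0.0, -0.6, 0.7]
finger_gap: 0.19
gripper_force: 40.0
```

Emit:
jog_arm(increments=[{"ax": 0, "ay": 0, "az": 0, "tx": -1, "ty": -1, "tz": 1, "gripper": 10}, {"ax": 0, "ay": 0, "az": 0, "tx": 0, "ty": 0, "tz": 1, "gripper": 10}, {"ax": 0, "ay": 0, "az": 0, "tx": 0, "ty": 0, "tz": 1, "gripper": 10}, {"ax": 0, "ay": 0, "az": 0, "tx": 0, "ty": 0, "tz": 0, "gripper": 10}, {"ax": 0, "ay": 0, "az": 0, "tx": 0, "ty": 0, "tz": 0, "gripper": 10}])

```text
clock: 24.32
ee_pos: [461.7, 331.5, 134.9]
tool_rot: [[-0.843, 0.538, 0.0], [0.538, 0.843, -0.0], [-0.0, 0.0, -1.0]]
contact_force: [0.6, 0.1, 1.5]
finger_gap: 0.191
gripper_force: 40.0
```

Emit:
jog_arm(increments=[{"ax": 0, "ay": 0, "az": 0, "tx": 0, "ty": 0, "tz": 0, "gripper": 22}, {"ax": 0, "ay": 0, "az": 0, "tx": 0, "ty": 0, "tz": 0, "gripper": 30}, {"ax": 0, "ay": 0, "az": 0, "tx": 0, "ty": 0, "tz": 0, "gripper": 50}, {"ax": 0, "ay": 0, "az": 0, "tx": 0, "ty": 0, "tz": 0, "gripper": 70}, {"ax": 0, "ay": 0, "az": 0, "tx": 0, "ty": 0, "tz": 0, "gripper": 70}, {"ax": 0, "ay": 0, "az": 0, "tx": 0, "ty": 0, "tz": -10, "gripper": 70}, {"ax": 0, "ay": 0, "az": 0, "tx": 0, "ty": 0, "tz": -20, "gripper": 70}, {"ax": 0, "ay": 0, "az": 0, "tx": 0, "ty": 0, "tz": -25, "gripper": 70}, {"ax": 0, "ay": 0, "az": 0, "tx": 0, "ty": 0, "tz": -25, "gripper": 70}, {"ax": 0, "ay": 0, "az": 0, "tx": 0, "ty": 0, "tz": -25, "gripper": 70}, {"ax": 0, "ay": 0, "az": 0, "tx": 0, "ty": 0, "tz": 0, "gripper": 70}])

```text
clock: 25.7
ee_pos: [462.3, 332.8, 242.1]
tool_rot: [[-0.843, 0.538, 0.004], [0.538, 0.843, 0.003], [-0.001, 0.005, -1.0]]
contact_force: [0.8, -0.6, -0.4]
finger_gap: 0.751
gripper_force: 0.0
```

Run:
```python
import h; from h import *
h.G=70
np.set_printoptions(precision=1,suppress=True)
p,s=pose(); print(p,s["finger_gap"])
for n in ["wrist","side","top"]:
    P=cloud(shot(n)); 
    for a,b in [(80,130),(130,178),(180,195)]:
        Q=near(P,462,331,40,a,b); print(n,a,len(Q),Q.mean(0) if len(Q) else '')
    Q=near(P,512,20.5,40,45,56)
    if len(Q)>30: print("dial",len(Q),cv2.minAreaRect(Q[:,:2].astype(np.float32)))
plan([(480,200,220,70,4),(512,20.5,160,82,5)])
```

```text
[462.3 332.8 242.1  57.5] 0.7506367591707187
wrist 80 219 [456.3 335.7 105. ]
wrist 130 492 [454.9 336.8 156. ]
wrist 180 770 [461.2 332.6 184.9]
side 80 143 [460.9 324.1 106.6]
side 130 207 [461.2 324.1 154.1]
side 180 46 [461.1 325.9 184.5]
dial 178 ((509.98553466796875, 18.871776580810547), (13.956640243530273, 44.968135833740234), 82.32072448730469)
top 80 2 [469.4 325.6  83.1]
top 130 0 
top 180 2 [468.5 337.8 186. ]
dial 122 ((514.0186767578125, 21.782718658447266), (13.0062837600708, 46.00020980834961), 82.1866455078125)
[{"ax": 0, "ay": 0, "tx": -21.5, "ty": -25.1, "tz": 4.7, "az": -3.1, "gripper": 70}, {"ax": 0, "ay": 0, "tx": -20.2, "ty": -26.1, "tz": 4.7, "az": -3.2, "gripper": 70}, {"ax": 0, "ay": 0, "tx": -18.7, "ty": -27.3, "tz": 4.7, "az": -3.1, "gripper": 70}, {"ax": 0, "ay": 0, "tx": -17.1, "ty": -28.3, "tz": 4.7, "az": -3.1, "gripper": 70}, {"ax": 0, "ay": 0, "tx": -18.3, "ty": -31.5, "tz": 12.0, "az": -2.4, "gripper": 70}, {"ax": 0, "ay": 0, "tx": -17.0, "ty": -32.3, "tz": 12.0, "az": -2.4, "gripper": 70}, {"ax": 0, "ay": 0, "tx": -15.6, "ty": -32.9, "tz": 12.0, "az": -2.4, "gripper": 70}, {"ax": 0, "ay": 0, "tx": -14.3, "ty": -33.6, "tz": 12.0, "az": -2.4, "gripper": 70}, {"ax": 0, "ay": 0, "tx": -12.8, "ty": -34.1, "tz": 12.0, "az": -2.4, "gripper": 70}]
end [512.   20.5 160.   82. ]
```

Emit:
jog_arm(increments=[{"ax": 0, "ay": 0, "az": -1, "tx": -12, "ty": -14, "tz": 0, "gripper": 70}, {"ax": 0, "ay": 0, "az": -3, "tx": -21, "ty": -26, "tz": 0, "gripper": 70}, {"ax": 0, "ay": 0, "az": -3, "tx": -20, "ty": -27, "tz": 0, "gripper": 70}, {"ax": 0, "ay": 0, "az": -3, "tx": -19, "ty": -28, "tz": 5, "gripper": 70}, {"ax": 0, "ay": 0, "az": -3, "tx": -19, "ty": -30, "tz": 5, "gripper": 70}, {"ax": 0, "ay": 0, "az": -3, "tx": -18, "ty": -31, "tz": 8, "gripper": 70}, {"ax": 0, "ay": 0, "az": -3, "tx": -17, "ty": -32, "tz": 8, "gripper": 70}, {"ax": 0, "ay": 0, "az": -3, "tx": -15, "ty": -32, "tz": 10, "gripper": 70}, {"ax": 0, "ay": 0, "az": -3, "tx": -14, "ty": -33, "tz": 10, "gripper": 70}, {"ax": 0, "ay": 0, "az": 0, "tx": 0, "ty": -15, "tz": 8, "gripper": 70}, {"ax": 0, "ay": 0, "az": 0, "tx": 0, "ty": 0, "tz": 0, "gripper": 70}, {"ax": 0, "ay": 0, "az": 0, "tx": 0, "ty": 0, "tz": 0, "gripper": 70}])

```text
clock: 27.35
ee_pos: [510.7, 25.3, 186.1]
tool_rot: [[-0.992, 0.129, 0.001], [0.129, 0.992, 0.001], [-0.0, 0.002, -1.0]]
contact_force: [-0.1, -0.0, 0.0]
finger_gap: 0.757
gripper_force: 0.0
```

Run:
```python
import h; from h import *
h.G=60
np.set_printoptions(precision=1,suppress=True)
p,s=pose(); print(p,s["joint_pos"])
c=shot("wrist"); P=cloud(c); cv2.imwrite("pics/w4.png",c["image"])
Q=near(P,512,20,35,45,54); print(len(Q)); rc=cv2.minAreaRect(Q[:,:2].astype(np.float32)); print(rc, np.median(Q[:,2]))
(x,y)=rc[0]
plan([(x,y,100,82.5,5),(x,y,20,82.5,5)])
```

```text
[510.7  25.3 186.1  82.6] [ 0.4  0.6 -0.8  1.8  0.5  0.9  0.9]
841
((511.2825012207031, 21.953975677490234), (12.855196952819824, 45.435386657714844), 82.72457122802734) 50.62727495625603
[{"ax": 0, "ay": 0, "tx": -0.2, "ty": -0.7, "tz": 17.3, "az": 0.0, "gripper": 60}, {"ax": 0, "ay": 0, "tx": -0.2, "ty": -0.6, "tz": 17.2, "az": 0.0, "gripper": 60}, {"ax": 0, "ay": 0, "tx": -0.1, "ty": -0.7, "tz": 17.3, "az": 0.1, "gripper": 60}, {"ax": 0, "ay": 0, "tx": -0.2, "ty": -0.6, "tz": 17.2, "az": -0.0, "gripper": 60}, {"ax": 0, "ay": 0, "tx": -0.2, "ty": -0.7, "tz": 17.3, "az": 0.0, "gripper": 60}, {"ax": 0, "ay": 0, "tx": 0.0, "ty": -0.0, "tz": 16.0, "az": 0.0, "gripper": 60}, {"ax": 0, "ay": 0, "tx": 0.0, "ty": -0.0, "tz": 16.0, "az": 0.0, "gripper": 60}, {"ax": 0, "ay": 0, "tx": 0.0, "ty": -0.0, "tz": 16.0, "az": 0.0, "gripper": 60}, {"ax": 0, "ay": 0, "tx": 0.0, "ty": -0.0, "tz": 16.0, "az": 0.0, "gripper": 60}, {"ax": 0, "ay": 0, "tx": 0.0, "ty": -0.0, "tz": 16.0, "az": 0.0, "gripper": 60}]
end [511.3  22.   20.   82.5]
```

View pics/w4.png

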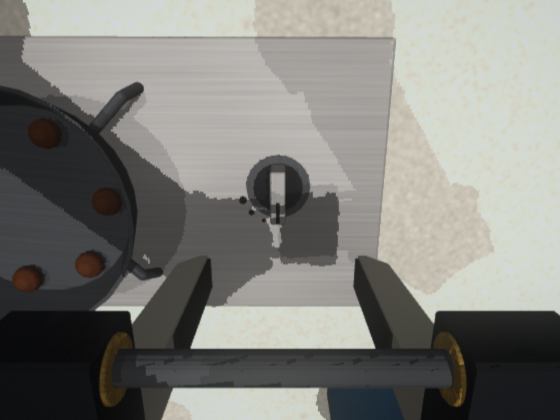

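Wrist picture: dial bar at (278,192), pointing between the open fingers, aligned with them.

Emit:
jog_arm(increments=[{"ax": 0, "ay": 0, "az": 0, "tx": -0.5, "ty": -1, "tz": 14, "gripper": 60}, {"ax": 0, "ay": 0, "az": 0, "tx": 0, "ty": -1, "tz": 20, "gripper": 60}, {"ax": 0, "ay": 0, "az": 0, "tx": 0, "ty": -1, "tz": 20, "gripper": 60}, {"ax": 0, "ay": 0, "az": 0, "tx": 0, "ty": -0.5, "tz": 20, "gripper": 60}, {"ax": 0, "ay": 0, "az": 0, "tx": 0, "ty": 0, "tz": 20, "gripper": 60}, {"ax": 0, "ay": 0, "az": 0, "tx": 0, "ty": 0, "tz": 20, "gripper": 60}, {"ax": 0, "ay": 0, "az": 0, "tx": 0, "ty": 0, "tz": 20, "gripper": 50}, {"ax": 0, "ay": 0, "az": 0, "tx": 0, "ty": 0, "tz": 14, "gripper": 50}, {"ax": 0, "ay": 0, "az": 0, "tx": 0, "ty": 0, "tz": 10, "gripper": 50}, {"ax": 0, "ay": 0, "az": 0, "tx": 0, "ty": 0, "tz": 6, "gripper": 50}, {"ax": 0, "ay": 0, "az": 0, "tx": 0, "ty": 0, "tz": 0, "gripper": 50}, {"ax": 0, "ay": 0, "az": 0, "tx": 0, "ty": 0, "tz": 0, "gripper": 50}])

```text
clock: 28.9
ee_pos: [511.3, 19.7, 22.1]
tool_rot: [[-0.991, 0.131, 0.001], [0.131, 0.991, 0.0], [-0.001, 0.0, -1.0]]
contact_force: [1.1, -0.4, -0.2]
finger_gap: 0.541
gripper_force: 0.0
```

Emit:
jog_arm(increments=[{"ax": 0, "ay": 0, "az": 0, "tx": 0, "ty": 1.5, "tz": 2.5, "gripper": 30}, {"ax": 0, "ay": 0, "az": 0, "tx": 0, "ty": 0, "tz": 0, "gripper": 18}, {"ax": 0, "ay": 0, "az": 0, "tx": 0, "ty": 0, "tz": 0, "gripper": 5}, {"ax": 0, "ay": 0, "az": 0, "tx": 0, "ty": 0, "tz": 0, "gripper": 5}, {"ax": 0, "ay": 0, "az": 0, "tx": 0, "ty": 0, "tz": 0, "gripper": 5}, {"ax": 0, "ay": 0, "az": 0, "tx": 0, "ty": 0, "tz": 0, "gripper": 5}], grip_force=15)

```text
clock: 29.65
ee_pos: [511.2, 21.1, 19.2]
tool_rot: [[-0.991, 0.131, 0.0], [0.131, 0.991, 0.0], [-0.0, 0.0, -1.0]]
contact_force: [-0.0, -0.7, 0.4]
finger_gap: 0.136
gripper_force: 15.0
```

Emit:
jog_arm(increments=[{"ax": 0, "ay": 0, "az": 0, "tx": 0, "ty": 0, "tz": 0, "gripper": 5}, {"ax": 0, "ay": 0, "az": 4, "tx": 0, "ty": 0, "tz": 0, "gripper": 5}, {"ax": 0, "ay": 0, "az": 6, "tx": 0, "ty": 0, "tz": 0, "gripper": 5}, {"ax": 0, "ay": 0, "az": 6, "tx": 0, "ty": 0, "tz": 0, "gripper": 5}, {"ax": 0, "ay": 0, "az": 6, "tx": 0, "ty": 0, "tz": 0, "gripper": 5}, {"ax": 0, "ay": 0, "az": 6, "tx": 0, "ty": 0, "tz": 0, "gripper": 5}, {"ax": 0, "ay": 0, "az": 6, "tx": 0, "ty": 0, "tz": 0, "gripper": 5}, {"ax": 0, "ay": 0, "az": 0, "tx": 0, "ty": 0, "tz": 0, "gripper": 5}], grip_force=45)

```text
clock: 30.65
ee_pos: [511.2, 21.2, 19.2]
tool_rot: [[-0.75, 0.662, 0.0], [0.662, 0.75, -0.0], [-0.0, 0.0, -1.0]]
contact_force: [-0.5, -0.2, 0.7]
finger_gap: 0.136
gripper_force: 45.0
```

Run:
```python
from h import *
np.set_printoptions(precision=2,suppress=True)
p,s=pose(); print(p,s["joint_pos"],s["contact_force"],s["torque"])
```

```text
[511.21  21.22  19.23  48.55] [ 0.19  0.74 -0.43  2.    0.59  0.53  0.19] [-0.54 -0.2   0.66] [-0.   -0.2   0.08]
```

Emit:
jog_arm(increments=[{"ax": 0, "ay": 0, "az": 6, "tx": 0, "ty": 0, "tz": 0, "gripper": 5}, {"ax": 0, "ay": 0, "az": 6, "tx": 0, "ty": 0, "tz": 0, "gripper": 5}, {"ax": 0, "ay": 0, "az": 6, "tx": 0, "ty": 0, "tz": 0, "gripper": 5}, {"ax": 0, "ay": 0, "az": 6, "tx": 0, "ty": 0, "tz": 0, "gripper": 5}, {"ax": 0, "ay": 0, "az": 5, "tx": 0, "ty": 0, "tz": 0, "gripper": 5}, {"ax": 0, "ay": 0, "az": 4, "tx": 0, "ty": 0, "tz": 0, "gripper": 5}, {"ax": 0, "ay": 0, "az": 1.5, "tx": 0, "ty": 0, "tz": 0, "gripper": 5}, {"ax": 0, "ay": 0, "az": 1, "tx": 0, "ty": 0, "tz": 0, "gripper": 5}, {"ax": 0, "ay": 0, "az": 0, "tx": 0, "ty": 0, "tz": 0, "gripper": 5}, {"ax": 0, "ay": 0, "az": 0, "tx": 0, "ty": 0, "tz": 0, "gripper": 5}])

```text
clock: 31.9
ee_pos: [511.3, 21.2, 19.2]
tool_rot: [[-0.225, 0.974, 0.0], [0.974, 0.225, 0.0], [0.0, 0.001, -1.0]]
contact_force: [0.3, 1.3, 0.4]
finger_gap: 0.138
gripper_force: 45.0
```

Run:
```python
from h import *
np.set_printoptions(precision=2,suppress=True)
p,s=pose(); print(p,82.45-p[3],s["joint_pos"],s["contact_force"],s["torque"])
```

```text
[511.35  21.23  19.22  12.99] 69.4605947633226 [ 0.09  0.72 -0.26  2.    0.38  0.47 -0.23] [0.31 1.28 0.43] [ 0.03 -0.22  0.12]
```

Emit:
jog_arm(increments=[{"ax": 0, "ay": 0, "az": 1, "tx": 0, "ty": 0, "tz": 0, "gripper": 5}, {"ax": 0, "ay": 0, "az": 1, "tx": 0, "ty": 0, "tz": 0, "gripper": 5}, {"ax": 0, "ay": 0, "az": 0.5, "tx": 0, "ty": 0, "tz": 0, "gripper": 5}, {"ax": 0, "ay": 0, "az": 0, "tx": 0, "ty": 0, "tz": 0, "gripper": 5}, {"ax": 0, "ay": 0, "az": 0, "tx": 0, "ty": 0, "tz": 0, "gripper": 5}])

```text
clock: 32.52
ee_pos: [511.3, 21.3, 19.2]
tool_rot: [[-0.182, 0.983, 0.0], [0.983, 0.182, 0.0], [0.0, 0.001, -1.0]]
contact_force: [1.2, 0.9, 0.1]
finger_gap: 0.141
gripper_force: 45.0
```

Run:
```python
from h import *
np.set_printoptions(precision=2,suppress=True)
p,s=pose(); print(p,82.45-p[3],s["joint_pos"],s["contact_force"],s["torque"],s["clock"])
c=shot("top"); P=cloud(c); c2=shot("side"); P2=cloud(c2)
for n,q in (("top",P),("side",P2)):
    Q=near(q,512,20,26,40,53); print(n,len(Q),cv2.minAreaRect(Q[:,:2].astype(np.float32)) if len(Q)>5 else '')
    Q=near(q,462,331,40,180,195); print("stick",len(Q),Q.mean(0))
print(len(spotter.pinpoint("top","chestnut")))
cv2.imwrite("pics/end.png",c2["image"])
```

```text
[511.35  21.26  19.23  10.48] 71.9710559612242 [ 0.08  0.71 -0.25  2.    0.37  0.47 -0.26] [1.17 0.88 0.12] [ 0.08 -0.35  0.26] 32.525
top 0 
stick 94 [464.12 330.85 185.27]
side 227 ((510.0519104003906, 15.98929214477539), (38.63489532470703, 40.22364807128906), 42.98047637939453)
stick 47 [461.23 326.69 184.17]
5
```

View pics/end.png

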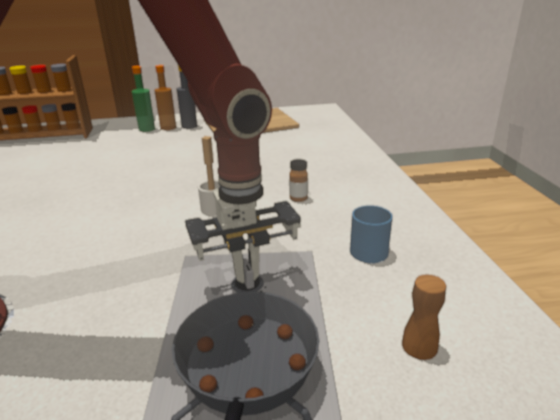

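The dial is against its stop: the turn is 72° and the torque has jumped to 0.26 N m. In the picture the stick stands upright in the crock at (209,175), all six chestnuts are in the pan, and the jar, mug and mill are untouched.

```bash
python3 -c "
from station import r
print(r.close_job())"
```

```text
the job is handed in; nothing more can be done
None
```

I handed the job in at about 33 s: the chestnuts got two and a half rounds with none spilled, the stick stands back in the crock, and the gripper holds the dial past the third click, against its stop.

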